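# Egg basket into the stockpot

## Robot

A 6-joint arm with a two-finger parallel gripper is mounted at the origin on the work surface. World frame = base frame: x ahead of the robot, y to its left, z up, the work surface at z = 0. Lengths are in m, angles in rad, forces in N, time in s.
With the tool pointing down it reaches from about 0.4 to 0.825 m from the base axis. Payload 7 kg.
Tool frame: the origin (TCP) lies on the centre line of the jaws, within the pads' length; the fingertips stand arm.tip_reach ahead of it and the grasp point (between the pads) lies 5 mm behind it (arm.tip_reach is the distance from the TCP to the fingertips, in m); z points along the fingers, y is the line along which they close (so a half turn about z gives the same grasp; the last joint's range is limited). The gripper opens to 88 mm and grips with 3 to 60 N. Pads are 19 mm wide; open, the fingers measure 130 mm over their backs; the gripper's body (78 mm by 193 mm) begins 47 mm behind the grasp point.
Start: joints at [-0.878, 0.359, 0.012, 0, -1.224, -0.288], TCP at [0.266, -0.62, 0.241] pointing down, gripper open.
Joint ranges: [-3.07, 3.07], [-1.43, 2.12], [-1.02, 1.25], [-3.03, 1.67], [-3.05, -0], [-3.03, 3.03]. Speed limits (rad/s): [2.39, 2.39, 3.01, 3.14, 3.14, 3.14].

## Interface

Orientations are given as [roll, pitch, yaw] about the fixed x, y, z axes, in that order (R = Rz(yaw) Ry(pitch) Rx(roll)).
In Python, from station import status, optics, order, arm gives the robot as it stands. The module is installed in compiled form; this text tells all that it offers.
- The arm moves only by the shell command python3 -m jog 'ROWS' [FORCE]. ROWS is JSON, a list of rows, each a list of 3 entries, a list of its own where there are three numbers: the gripper command: -1 is shut, 1 is fully open, values between are in proportion, then the shift along the tool's x, y, z in mm, then the turn about the tool's z in rad. A call has 1 to 20 rows; each row is the pose to reach, as a shift and turn from the pose commanded when the call began, along the tool's axes at that moment; what a row does not reach only later rows make up. A row lasts 1/8 s, in which the tool goes at most 62.5 mm and 10.7 degrees, less where a joint would pass 70% of its speed; a pose out of reach is approached as far as the arm can. A call with a gripper value outside its range is refused whole. The fingers move at their own pace and stop on an object; FORCE is the grip in N (left out, the last holds). Time passes only in rows, so rows that repeat a pose let the fingers close. It gives the time, the measured TCP pose, the force, the opening and the grip force at its end, in the units of the state.
- status.get_state(): the state, without advancing time (a new reading comes with each control period).
- optics.grab_frame(name): name is "side" or "top"; returns a dict with "color" (420x560x3 uint8, red, green, blue), "mtx" (3x3 intrinsics, pixels), "k1" (the pictures are not rectified: a ray, as slopes to the right and down, at radius r is drawn at 1 + k1 r^2 times it, then the intrinsics apply), "cam_to_world" (4x4, takes a point from camera to world coordinates). Camera axes: x right, y down, z forward; pixel columns grow to the right and rows downward; lengths in m; the calibration is good to about 2 mm. A picture is of the moment at which its call begins. There is no depth.
- order.job_done(): hands the job in; it is judged then, once.
The state is a dict: "t": time; "q": joint angles; "qd": joint speeds; "joint_efforts": joint torques, N m; "eef_pos": TCP position; "ee_rot": TCP orientation; "force": force on the tool from outside, world axes, zero at the start; "moment": the same for the moment, N m; "width": finger opening in m; "gripper_force": force on a finger pad.
Only numpy, scipy, OpenCV 4.12 (cv2) and the standard library are available. Lean on these libraries where they do the work, as an engineer would, in place of code of your own. Each camera call takes 0.05 s, during which the arm holds its last target. There are 200 camera calls.

## Task

Take the wire basket of eggs by its handle and lower it gently into the deep stockpot until it stands flat on the bottom, without touching or knocking the eggs. Then lay the stockpot's own lid (the larger one) level on its rim, without banging it down, leaving the pot where it stands and everything else on the worktop alone.

Things in the scene. Friction and masses are not known exactly. Their poses are not given: they have to be found in the camera images.
- pot: The deep stockpot: open plain steel cylinder, outer diameter 220, height 150 mm (rim), wall 3, floor 4 mm thick, empty, loose, 1.6 kg. Two steel loop handles at its y ends, 120 mm up, reach 145 mm from the axis. Origin: centre of its underside; z up its axis. Stands on the worktop.
- basket: Round open wire basket of plain steel holding three eggs, with a fixed upright hoop handle. Diameter 144 mm at the foot, 172 mm at the rim, rim 75 mm high, floor 3 mm thick, handle top 131 mm high. 0.4 to 0.55 kg with the eggs. Origin: centre of its underside, z up; the hoop stands in its y-z plane (its top bar runs along y).
- basket_handle (a point): Middle of the basket's handle bar: a level black sleeve 14 mm thick and 70 mm long, running along the basket's y, its centre line 124 mm above the basket's underside.
- egg0: A brown hen's egg, 59 mm long, 45 mm thick, loose in the wire basket (it may roll a little). Origin: its middle. It cracks if it is knocked, or if the basket is dropped or comes down faster than 0.3 m/s.
- egg1: A brown hen's egg, 59 mm long, 45 mm thick, loose in the wire basket (it may roll a little). Origin: its middle. It cracks if it is knocked, or if the basket is dropped or comes down faster than 0.3 m/s.
- egg2: A brown hen's egg, 59 mm long, 45 mm thick, loose in the wire basket (it may roll a little). Origin: its middle. It cracks if it is knocked, or if the basket is dropped or comes down faster than 0.3 m/s.
- lid: The stockpot's steel lid, the larger of the two lids: diameter 228 mm, lying on the worktop knob up. Under its flange (8 mm above the origin) is a shallow skirt of 198 mm diameter that drops inside the pot's rim. When it is on, its origin is 142 mm above the pot's origin. 0.4 kg. Origin: centre of the skirt's underside, z up.
- lid_knob (a point): Middle of the lid's knob: an upright black cylinder of diameter 38 and height 22 mm, its centre 41 mm above the lid's origin, on the lid's axis; 10 mm of thinner stem below it.
- small_lid: Bystander: the saucepan's lid, same make, diameter 166 mm, too small for the stockpot. Origin: centre of its underside.
- carton: Bystander: open empty egg carton, grey pulp, 105 by 155 by 40 mm with its flap leaning back. Origin: centre of the underside.
- can: Bystander: food can, diameter 74, height 110 mm. Origin: centre of the underside.
- shaker: Bystander: salt shaker, diameter 46, height 77 mm. Origin: centre of the underside.
- spoon: Bystander: wooden spoon, 226 mm long, lying. Origin: on its underside.

How it is judged:
By the outcome, as a careful person would: the job done as asked, in the order asked, and still so for the second after the job is handed in, with the robot touching nothing.
It also fails if it takes over 64 s, if anything falls off the work surface, if the arm or the gripper's body presses on something with over 40 N, if the wrist force passes 120 N, or if a joint passes its speed limit or range.

## Working session

There is one attempt and no reset: what is moved stays moved. The work goes in short steps, Python scripts to look and compute and a shell command to move; the robot and the scene stay as the last step left them, time stands still between calls to the robot, and variables do not carry over. Pictures are saved under pics/ and viewed, at most 10 in all, crops included, and the job is handed in when it is done.

```bash
mkdir -p pics
python3 - <<'E'
from station import status, optics, order, arm
import cv2, numpy as np
s=status.get_state(); print({k:np.round(v,4).tolist() for k,v in s.items()}, arm.tip_reach)
for n in("top","side"):
    f=optics.grab_frame(n); cv2.imwrite(f"pics/{n}0.png",f["color"][:,:,::-1]); print(n,f["mtx"].tolist(),f["k1"],np.round(f["cam_to_world"],4).tolist())
E
```

```text
{'t': 0.0, 'q': [-0.8779, 0.3594, 0.0111, -0.0004, -1.2241, -0.2881], 'qd': [-0.0002, -0.0011, 0.0008, -0.0021, -0.0004, 0.0004], 'joint_efforts': [0.001, -58.2722, 29.3051, 6.9973, 0.0067, -0.0001], 'eef_pos': [0.2656, -0.62, 0.2396], 'ee_rot': [3.14, -0.0001, -2.7369], 'force': [-0.0292, -0.3127, 0.2768], 'moment': [-0.0568, 0.0062, 0.0262], 'gripper_force': 0.0, 'width': 0.0875} 0.014
top [[429.62937793840507, 0.0, 283.699160631598], [0.0, 429.62937793840507, 203.83903461109892], [0.0, 0.0, 1.0]] 0.0016404142386959321 [[0.0292, -0.9956, 0.0894, 0.4887], [-0.9996, -0.0288, 0.0055, 0.0249], [-0.0029, -0.0895, -0.996, 1.3362], [0.0, 0.0, 0.0, 1.0]]
side [[516.599598575012, 0.0, 285.40502638731243], [0.0, 516.599598575012, 211.7866070230031], [0.0, 0.0, 1.0]] -0.1855456831185998 [[-0.7826, -0.3524, 0.5132, -0.025], [-0.622, 0.475, -0.6225, 0.7716], [-0.0244, -0.8064, -0.5909, 0.8243], [0.0, 0.0, 0.0, 1.0]]
```

View pics/top0.png

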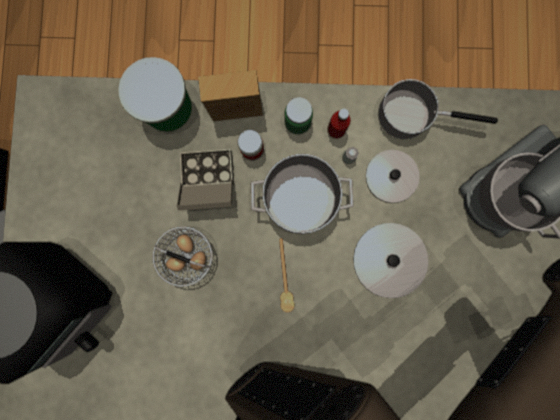

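View pics/side0.png

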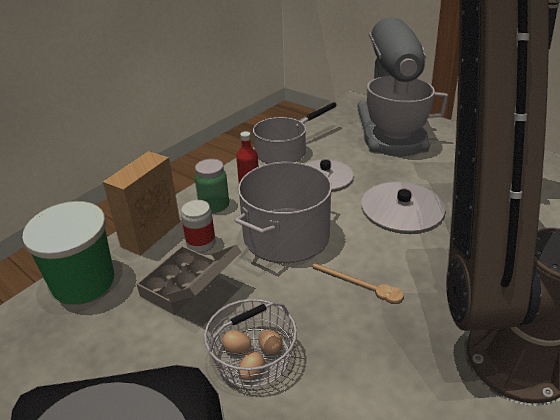

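Top: the basket is at about (185,257) with its handle sleeve near (178,257). The pot's rim is near (303,195), the lid knob at (393,261) and the small lid's knob at (395,175). Side: handle sleeve near (249,315), lid knob at (404,196), pot rim centre near (285,189).

```bash
cat > h.py <<'E'
import numpy as np, cv2
from station import status, optics
def ray(f,uv):
    k=f["mtx"]; d=np.array([f["k1"],0,0,0,0.])
    p=cv2.undistortPoints(np.array([[uv]],float),k,d)[0,0]
    T=f["cam_to_world"]; v=T[:3,:3]@[p[0],p[1],1]; return T[:3,3],v/np.linalg.norm(v)
def at(f,uv,z):
    o,v=ray(f,uv); return o+v*(z-o[2])/v[2]
def tri(f,a,g,b):
    o,v=ray(f,a); p,w=ray(g,b); s,t=np.linalg.lstsq(np.c_[v,-w],p-o,rcond=None)[0]
    A,B=o+s*v,p+t*w; return (A+B)/2, np.linalg.norm(A-B)
def proj(f,P):
    T=np.linalg.inv(f["cam_to_world"]); P=np.atleast_2d(P)@T[:3,:3].T+T[:3,3]
    return cv2.projectPoints(P,np.zeros(3),np.zeros(3),f["mtx"],np.array([f["k1"],0,0,0,0.]))[0][:,0]
def circ(f,c,r,z,n=72):
    a=np.linspace(0,2*np.pi,n); return proj(f,np.c_[c[0]+r*np.cos(a),c[1]+r*np.sin(a),np.full(n,z)])
E
python3 - <<'E'
from h import *
t=optics.grab_frame("top"); s=optics.grab_frame("side")
print("sleeve",tri(t,(178,257),s,(249,314.5)), "z124",at(t,(178,257),.124),at(s,(249,314.5),.124))
print("lid",tri(t,(393,261),s,(404,196)), at(t,(393,261),.052),at(s,(404,195),.052))
print("pot",at(t,(303,194),.15),at(s,(285,189),.15))
big=lambda f,x,y,w,h,k:cv2.resize(f["color"][y:y+h,x:x+w,::-1],None,fx=k,fy=k,interpolation=cv2.INTER_CUBIC)
a=big(t,140,145,220,150,3.6); b=big(s,190,150,160,120,5)
cv2.imwrite("pics/a.png",a); cv2.imwrite("pics/b.png",big(s,190,280,120,100,5))
E
```

```text
sleeve (array([0.4389383 , 0.32261884, 0.12589196]), np.float64(0.0011554516653131894)) z124 [0.4393081  0.32345787 0.124     ] [0.43969786 0.32109032 0.124     ]
lid (array([ 0.44357485, -0.29888652,  0.04155172]), np.float64(0.0014733175510122875)) [ 0.44330721 -0.29665807  0.052     ] [ 0.44008784 -0.28827585  0.052     ]
pot [ 0.62409637 -0.02128588  0.15      ] [ 0.61789558 -0.00915455  0.15      ]
```

View pics/a.png

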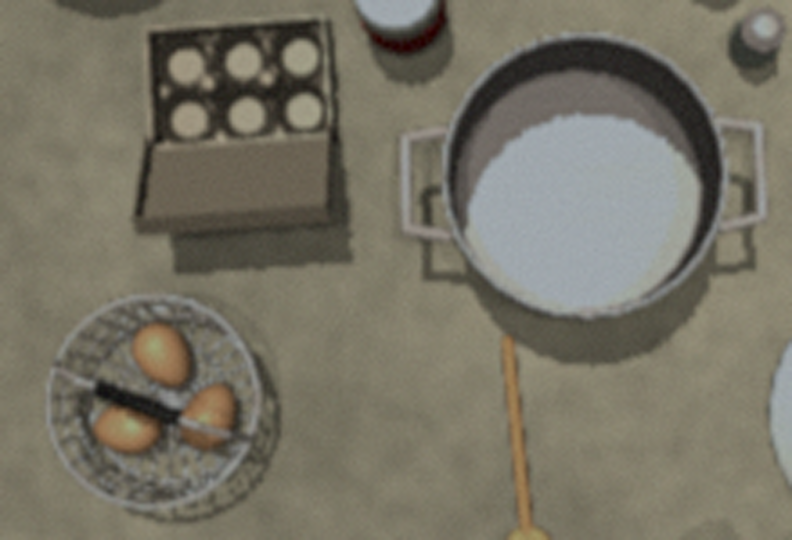

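View pics/b.png

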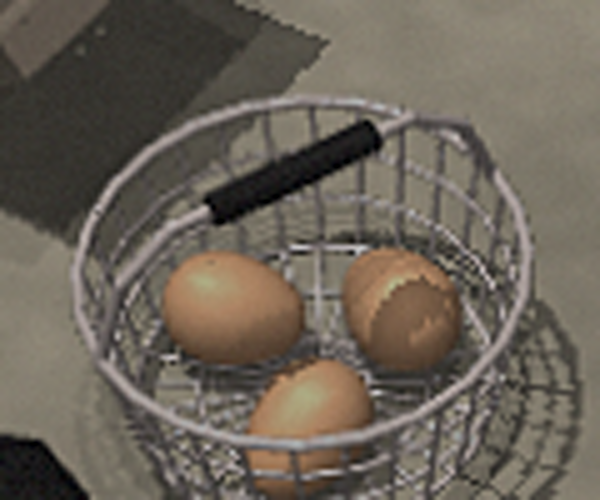

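The top crop puts the sleeve ends at crop (97,388) and (183,415), the basket rim box at x 48–262, y 295–508, and the pot rim box at x 443–724, y 34–318. The side crop puts the sleeve ends at (212,207) and (377,137).

Run:
```python
from h import *
from scipy.optimize import least_squares
t=optics.grab_frame("top"); s=optics.grab_frame("side")
T=lambda x,y:(140+x/3.6,145+y/3.6); S=lambda x,y:(190+x/5,280+y/5)
for a,b in((T(97,388),S(212,207)),(T(183,415),S(377,137))): print("end",tri(t,a,s,b),at(t,a,.124),at(s,b,.124))
def fit(f,box,r,z,c0):
    def e(c):
        p=circ(f,c,r,z); return np.r_[p.min(0),p.max(0)]-box
    q=least_squares(e,c0); return q.x,q.fun
print("basket rim",fit(t,np.r_[T(48,295),T(262,508)],.086,.075,[.44,.32]))
print("basket rim side",fit(s,np.r_[S(72,97),S(532,448)],.086,.075,[.44,.32]))
print("pot",fit(t,np.r_[T(443,34),T(724,318)],.11,.15,[.62,-.02]))
# lid outline via brightness in top & side
for n,f,seed in(("top",t,(365,261)),("side",s,(385,205))):
    g=cv2.GaussianBlur(f["color"],(3,3),0); m=np.zeros((422,562),np.uint8)
    cv2.floodFill(g.copy(),m,seed,0,(25,)*3,(25,)*3,4|(255<<8)|cv2.FLOODFILL_FIXED_RANGE|cv2.FLOODFILL_MASK_ONLY)
    ys,xs=np.where(m[1:-1,1:-1]); box=np.array([xs.min(),ys.min(),xs.max(),ys.max()])
    print("lid",n,box,fit(f,box,.114,.009,[.44,-.3]))
    if n=="top": dark=(f["color"].max(2)<60)
    else: dark=(f["color"].max(2)<60)
    u,v=(393,261) if n=="top" else (404,196)
    sub=dark[v-12:v+13,u-12:u+13]; yy,xx=np.where(sub); print("knob",xx.mean()+u-12,yy.mean()+v-12,len(xx),xx.min()+u-12,xx.max()+u-12,yy.min()+v-12,yy.max()+v-12)
```

```text
end (array([0.45015503, 0.35408997, 0.1273238 ]), np.float64(0.0002715605870115985)) [0.45015266 0.35508579 0.124     ] [0.45230264 0.35202532 0.124     ]
end (array([0.43042062, 0.28730089, 0.12035325]), np.float64(0.0016755369343858237)) [0.43125184 0.28703651 0.124     ] [0.42735265 0.28935886 0.124     ]
basket rim (array([0.4396519, 0.3208894]), array([ 0.25977516, -0.09781582, -0.25972672,  0.09856909]))
basket rim side (array([0.4400673 , 0.32209469]), array([ 0.36092655,  0.09814514, -0.35556563, -0.02210861]))
pot (array([ 0.6252637 , -0.01871225]), array([-0.56458845,  0.09057216,  0.563717  , -0.09683934]))
lid top [354 224 417 286] (array([ 0.46071126, -0.28426434]), array([-5.71979242, -6.55736886,  5.70503212,  6.26928852]))
knob 392.7606837606838 260.45299145299145 117 387 399 255 266
lid side [359 182 442 229] (array([ 0.45387313, -0.30342412]), array([-0.27678547, -0.89275018,  0.28182464,  0.63230886]))
knob 403.6818181818182 195.5064935064935 154 397 410 189 204
```

```bash
python3 -m jog '[[1,[-466,366,-60],0],[1,[-466,366,-60],0],[1,[-466,366,-60],0],[1,[-466,366,-60],0],[1,[-466,366,-60],0],[1,[-466,366,-60],-0.2],[1,[-466,366,-60],-0.4],[1,[-466,366,-60],-0.5],[1,[-466,366,-60],-0.6],[1,[-466,366,-60],-0.7],[1,[-535,782,-10],-0.88],[1,[-535,782,-10],-0.88],[1,[-535,782,-10],-0.88],[1,[-535,782,-10],-0.88],[1,[-535,782,-10],-0.88],[1,[-535,782,-10],-0.88],[1,[-535,782,-10],-0.88],[1,[-535,782,-10],-0.88],[1,[-535,782,-10],-0.88],[1,[-535,782,-10],-0.88]]' 20
python3 - <<'E'
from h import *
from scipy.optimize import least_squares
t=optics.grab_frame("top"); s=optics.grab_frame("side")
print(np.round(status.get_state()["q"],3))
cv2.imwrite("pics/c.png",np.hstack([t["color"][120:400,100:480,::-1],s["color"][120:400,160:,::-1]]))
print("black",tri(t,(108,297),s,(215,375)))
E
```

```text
t: 2.8
eef_pos: [0.4499, 0.3081, 0.2509]
ee_rot: [-3.141, 0.0, -1.858]
force: [0.1, -0.4, 0.8]
width: 0.0876
gripper_force: 0.0
[ 0.96   0.138 -0.26  -0.    -1.172 -1.247]
black (array([0.34028316, 0.48678824, 0.20292681]), np.float64(0.01714014521850984))
```

View pics/c.png

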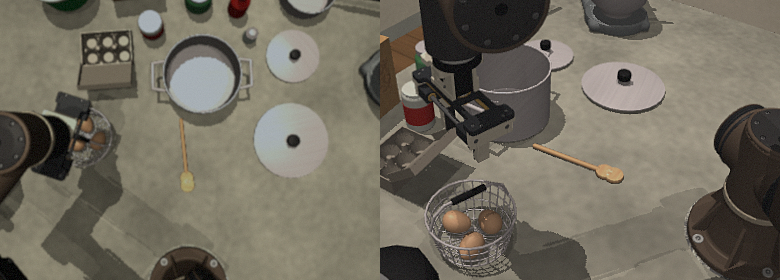

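The top half of the picture shows the gripper just right of and above the basket. The side half shows the handle sleeve free below the open fingers. Going down on the handle.

```bash
python3 -m jog '[[1,[-10,13,40],0],[1,[-10,13,70],0],[1,[-10,13,100],0],[1,[-10,13,120],0],[1,[-10,13,132],0],[1,[-10,13,132],0],[0.4,[-10,13,132],0],[0.1,[-10,13,132],0],[-0.2,[-10,13,132],0],[-0.4,[-10,13,132],0],[-0.6,[-10,13,132],0],[-0.7,[-10,13,132],0],[-1,[-10,13,132],0],[-1,[-10,13,132],0],[-1,[-10,13,132],0],[-1,[-10,13,132],0]]' 30
```

```text
t: 4.9
eef_pos: [0.4399, 0.3223, 0.1185]
ee_rot: [3.142, -0.0, -1.857]
force: [0.7, -0.3, -0.6]
width: 0.0135
gripper_force: 29.7
```

```bash
python3 -m jog '[[-1,[0,0,-4],0],[-1,[0,0,-12],0],[-1,[0,0,-25],0],[-1,[0,0,-45],0],[-1,[0,0,-70],0],[-1,[0,0,-100],0],[-1,[0,0,-130],0],[-1,[0,0,-160],0],[-1,[0,0,-185],0],[-1,[0,0,-200],0],[-1,[0,0,-205],0],[-1,[0,0,-205],0]]'
python3 -m jog '[[-1,[5,-5,0],0],[-1,[15,-15,0],0],[-1,[32,-32,0],0],[-1,[52,-52,0],0],[-1,[74,-74,0],0],[-1,[97,-97,0],0],[-1,[120,-120,0],0],[-1,[143,-143,0],0],[-1,[166,-166,0],0],[-1,[189,-189,0],0],[-1,[212,-212,0],0],[-1,[232,-232,0],0],[-1,[249,-249,0],0],[-1,[262,-262,0],0],[-1,[270,-270,0],0],[-1,[274,-274,0],0],[-1,[274,-274,0],0],[-1,[274,-274,0],0],[-1,[274,-274,0],0],[-1,[274,-274,0],0]]'
python3 - <<'E'
from h import *
t=optics.grab_frame("top"); s=optics.grab_frame("side")
p=status.get_state()["eef_pos"]; print(p)
I=[]
for f,(x,y) in((t,(210,110)),(s,(190,60))):
    im=f["color"][:,:,::-1].copy()
    for r,z,c,col in((.11,.15,(.625,-.0187),(0,255,0)),(.086,p[2]+.005-.124+.075,p[:2],(0,0,255)),(.072,p[2]+.005-.124,p[:2],(255,0,0))):
        cv2.polylines(im,[np.round(circ(f,c,r,z)*8).astype(int).astype(np.int32).reshape(-1,1,2)],True,col,1,cv2.LINE_AA,3)
    I.append(cv2.resize(im[y:y+190,x:x+190],None,fx=2.1,fy=2.1))
cv2.imwrite("pics/d.png",np.hstack(I))
E
```

```text
t: 6.4
eef_pos: [0.4397, 0.3222, 0.3231]
ee_rot: [3.141, -0.0, -1.857]
force: [1.1, 1.2, -4.9]
width: 0.013
gripper_force: 29.7
t: 8.9
eef_pos: [0.6254, -0.0175, 0.3237]
ee_rot: [-3.141, 0.0, -1.856]
force: [0.4, 0.2, -4.0]
width: 0.013
gripper_force: 29.7
[ 0.62548329 -0.01763638  0.32366628]
```

View pics/d.png

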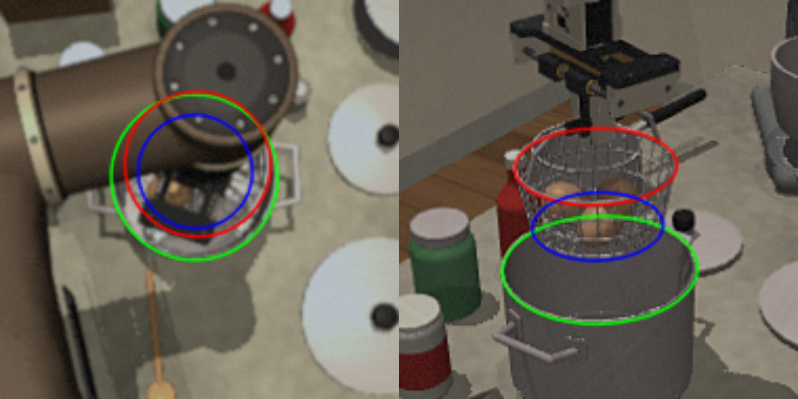

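In the overlay the basket hangs upright and centred over the pot, with its outline well inside the green rim circle (clearance about 20 mm). Lowering slowly.

```bash
python3 -m jog '[[-1,[0,0,4],0],[-1,[0,0,12],0],[-1,[0,0,25],0],[-1,[0,0,40],0],[-1,[0,0,57],0],[-1,[0,0,74],0],[-1,[0,0,91],0],[-1,[0,0,108],0],[-1,[0,0,125],0],[-1,[0,0,142],0],[-1,[0,0,157],0],[-1,[0,0,170],0],[-1,[0,0,180],0],[-1,[0,0,187],0],[-1,[0,0,192],0],[-1,[0,0,195],0],[-1,[0,0,196],0],[-1,[0,0,196],0],[-1,[0,0,196],0]]'
python3 -m jog '[[-1,[0,0,1],0],[-1,[0,0,2],0],[-1,[0,0,3],0],[-1,[0,0,4],0],[-1,[0,0,4],0],[-1,[0,0,4],0]]'
```

```text
t: 11.38
eef_pos: [0.6257, -0.0178, 0.1278]
ee_rot: [-3.141, 0.0, -1.857]
force: [-0.3, 0.0, -4.3]
width: 0.013
gripper_force: 29.7
t: 12.12
eef_pos: [0.6255, -0.0178, 0.1236]
ee_rot: [-3.142, 0.0, -1.857]
force: [1.1, -0.0, -4.1]
width: 0.0134
gripper_force: 29.7
```

```bash
python3 -m jog '[[-1,[0,0,0.5],0],[-1,[0,0,1],0],[-1,[0,0,1.5],0],[-1,[0,0,1.5],0],[-1,[0,0,1.5],0]]'
```

```text
t: 12.75
eef_pos: [0.6257, -0.0181, 0.1225]
ee_rot: [-3.141, -0.0, -1.857]
force: [0.0, -2.1, 2.4]
width: 0.0127
gripper_force: 29.7
```

Contact confirmed: the load is off the wrist. Opening and lifting straight out.

```bash
python3 -m jog '[[-0.6,[0,0,0],0],[-0.5,[0,0,0],0],[-0.3,[0,0,0],0],[0,[0,0,0],0],[0,[0,0,0],0],[0,[0,0,-5],0],[0,[0,0,-15],0],[0,[0,0,-30],0],[0,[0,0,-60],0],[0,[0,0,-100],0],[0,[0,0,-150],0],[0,[0,0,-180],0],[0,[0,0,-180],0]]'
python3 -m jog '[[0.5,[200,0,0],0],[0.5,[200,0,0],0],[0.5,[200,0,0],0],[0.5,[200,0,0],0],[0.5,[200,0,0],0]]'
python3 - <<'E'
from h import *
t=optics.grab_frame("top"); s=optics.grab_frame("side")
big=lambda f,x,y,w,h,k:cv2.resize(f["color"][y:y+h,x:x+w,::-1],None,fx=k,fy=k,interpolation=cv2.INTER_CUBIC)
cv2.imwrite("pics/e.png",np.hstack([big(t,240,145,200,160,2),big(s,235,150,220,160,2)[:320]]))
E
```

```text
t: 14.38
eef_pos: [0.6267, -0.0178, 0.3066]
ee_rot: [-3.135, 0.003, -1.857]
force: [0.4, -0.2, -0.6]
width: 0.0437
gripper_force: 0.0
t: 15.0
eef_pos: [0.5685, -0.2105, 0.302]
ee_rot: [3.141, 0.0, -1.859]
force: [-0.0, 0.1, -0.1]
width: 0.066
gripper_force: 0.0
```

View pics/e.png

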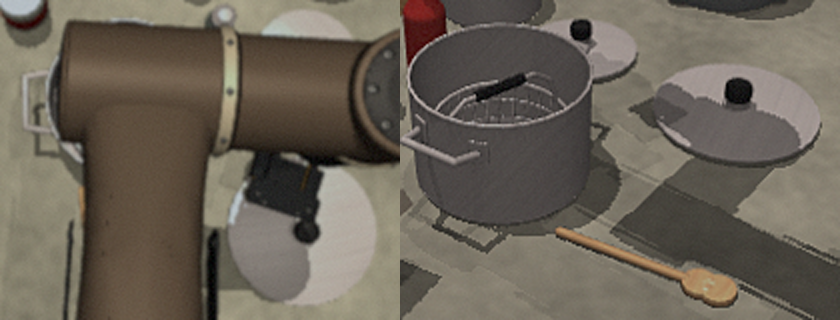

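The side crop shows the basket standing level in the pot with its handle upright. The lid outline box in full-frame side pixels is x 362.5–445, y 181.5–231.5, and its knob is at (404,195.5).

Run:
```python
from h import *
from scipy.optimize import least_squares
t=optics.grab_frame("top"); s=optics.grab_frame("side")
a,b=(392.8,260.5),(403.7,195.5)
print(tri(t,a,s,b),at(t,a,.048),at(s,b,.041))
def fit(f,box,r,z):
    e=lambda c:np.r_[(p:=circ(f,c,r,z)).min(0),p.max(0)]-box
    q=least_squares(e,[.44,-.3]); return q.x,q.fun
print(fit(t,np.array([354,224,428,297.]),.114,.009)); print(fit(s,np.array([362.5,181.5,445,231.5]),.114,.009))
# pot from side: rim box and top
print("pot side",fit(s,np.array([235+5/2,150+23/2,235+193/2,150+126/2]),.11,.15))
print(status.get_state()["eef_pos"])
```

```text
(array([ 0.444734  , -0.2981127 ,  0.04309681]), np.float64(0.0006440871529981348)) [ 0.44462329 -0.29705662  0.048     ] [ 0.44624275 -0.30075925  0.041     ]
(array([ 0.44408734, -0.30124116]), array([-0.26165011, -1.0204874 ,  0.26050586,  0.98515179]))
(array([ 0.44417105, -0.30404858]), array([-0.64184311,  0.6025269 ,  0.64467343, -0.59033305]))
pot side (array([ 0.62836506, -0.02016414]), array([ 0.68471216,  0.28460934, -0.67370735, -0.05603613]))
[ 0.56942643 -0.20863114  0.30193671]
```

```bash
python3 -m jog '[[1,[122,94,0],0],[1,[122,94,0],0],[1,[122,94,40],0],[1,[122,94,90],0],[1,[122,94,140],0],[1,[122,94,180],0],[1,[122,94,200],0],[1,[122,94,200],0],[1,[122,94,200],0]]'
python3 - <<'E'
from h import *
s=optics.grab_frame("side"); print(status.get_state()["eef_pos"])
cv2.imwrite("pics/f.png",cv2.resize(s["color"][120:270,320:520,::-1],None,fx=3,fy=3))
E
```

```text
t: 16.32
eef_pos: [0.4456, -0.3, 0.103]
ee_rot: [-3.14, -0.0, -1.856]
force: [-0.4, 0.0, 0.4]
width: 0.0878
gripper_force: 0.0
[ 0.44560405 -0.30015121  0.10329204]
```

View pics/f.png

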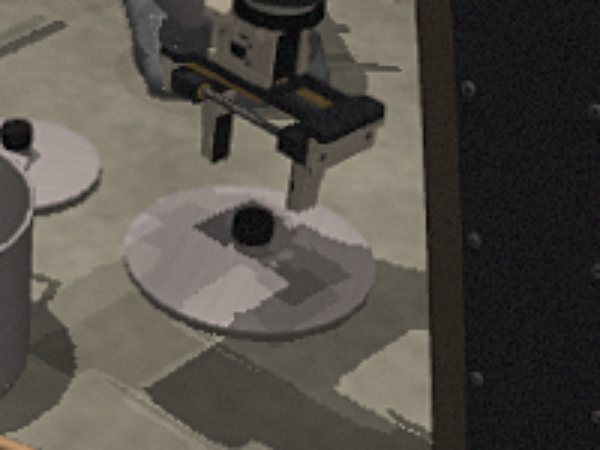

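The fingers straddle the knob, which is at crop (253,228) with the tips at (215,160) and (303,207). Going down and gripping.

```bash
python3 -m jog '[[1,[0,0,20],0],[1,[0,0,40],0],[1,[0,0,54],0],[1,[0,0,61],0],[1,[0,0,63],0],[1,[0,0,63],0],[0.5,[0,0,63],0],[0.3,[0,0,63],0],[0.1,[0,0,63],0],[0,[0,0,63],0],[-0.1,[0,0,63],0],[-0.2,[0,0,63],0],[-1,[0,0,63],0],[-1,[0,0,63],0],[-1,[0,0,63],0]]' 40
python3 -m jog '[[-1,[0,0,-4],0],[-1,[0,0,-12],0],[-1,[0,0,-25],0],[-1,[0,0,-45],0],[-1,[0,0,-70],0],[-1,[0,0,-100],0],[-1,[0,0,-130],0],[-1,[0,0,-160],0],[-1,[0,0,-180],0],[-1,[0,0,-190],0],[-1,[0,0,-190],0],[-1,[0,0,-190],0]]'
python3 - <<'E'
from h import *
from scipy.optimize import least_squares
s=optics.grab_frame("side"); p=status.get_state()["eef_pos"]; print(p)
im=s["color"][:,:,::-1].copy()
cv2.polylines(im,[np.round(circ(s,p[:2],.114,p[2]-.040+.009)*8).astype(np.int32).reshape(-1,1,2)],True,(0,0,255),1,cv2.LINE_AA,3)
cv2.imwrite("pics/g.png",cv2.resize(im[60:260,230:470],None,fx=3,fy=3))
E
```

```text
t: 18.25
eef_pos: [0.4446, -0.3003, 0.0391]
ee_rot: [-3.141, -0.0, -1.857]
force: [-0.1, -1.2, 0.9]
width: 0.0374
gripper_force: 40.0
t: 19.75
eef_pos: [0.4439, -0.3, 0.2281]
ee_rot: [3.14, 0.0, -1.857]
force: [-0.2, 0.2, -4.0]
width: 0.0372
gripper_force: 40.0
[ 0.44395442 -0.29999644  0.22804202]
```

View pics/g.png

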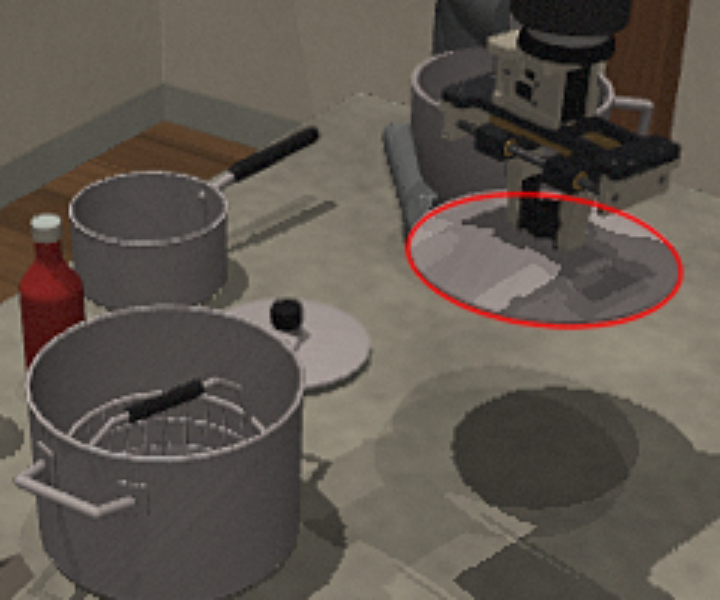

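The lid hangs level and matches the overlay. Moving it over the pot and lowering it with force checks.

```bash
python3 -m jog '[[-1,[-8,-2,0],0],[-1,[-24,-7,0],0],[-1,[-48,-14,0],0],[-1,[-76,-22,0],0],[-1,[-106,-31,0],0],[-1,[-136,-40,0],0],[-1,[-166,-49,0],0],[-1,[-196,-58,0],0],[-1,[-226,-67,0],0],[-1,[-254,-75,0],0],[-1,[-280,-83,0],0],[-1,[-302,-89,0],0],[-1,[-316,-93,0],0],[-1,[-321,-95,0],0],[-1,[-321,-95,0],0],[-1,[-321,-95,0],0],[-1,[-321,-95,0],0]]'
python3 -m jog '[[-1,[0,0,5],0],[-1,[0,0,12],0],[-1,[0,0,20],0],[-1,[0,0,27],0],[-1,[0,0,32],0],[-1,[0,0,34],0],[-1,[0,0,35],0],[-1,[0,0,35],0],[-1,[0,0,35],0]]'
python3 - <<'E'
from h import *
from station import status
st=status.get_state(); p=st["eef_pos"]; print(p,st["force"])
for n in("side",):
    f=optics.grab_frame(n); im=f["color"]
    cv2.imwrite("pics/h0.png",cv2.resize(im[100:260,200:360,::-1],None,fx=4,fy=4))
E
```

```text
t: 21.92
eef_pos: [0.6259, -0.0197, 0.2293]
ee_rot: [-3.141, 0.0, -1.858]
force: [0.3, -0.4, -4.2]
width: 0.0371
gripper_force: 40.0
t: 23.05
eef_pos: [0.6263, -0.0191, 0.1943]
ee_rot: [-3.141, 0.0, -1.857]
force: [0.1, -0.5, -3.9]
width: 0.0371
gripper_force: 40.0
[ 0.62629721 -0.01907673  0.19431654] [ 0.11193032 -0.52699645 -3.90713872]
```

```bash
python3 -m jog '[[-1,[0,0,2],0],[-1,[0,0,4],0],[-1,[0,0,6],0],[-1,[0,0,7],0],[-1,[0,0,7],0],[-1,[0,0,7],0]]'
python3 -m jog '[[-1,[0,0,1],0],[-1,[0,0,2],0],[-1,[0,0,3],0],[-1,[0,0,4],0],[-1,[0,0,4],0],[-1,[0,0,4],0]]'
```

```text
t: 23.85
eef_pos: [0.6262, -0.0191, 0.1871]
ee_rot: [-3.142, -0.0, -1.857]
force: [0.6, -0.1, -3.4]
width: 0.0373
gripper_force: 40.0
t: 24.6
eef_pos: [0.6262, -0.0191, 0.1831]
ee_rot: [-3.142, -0.0, -1.857]
force: [0.2, 0.8, -4.0]
width: 0.0373
gripper_force: 40.0
```

The skirt is inside the rim: the TCP is below 0.187 m with no contact. I expect it to seat near 0.181 m.

```bash
python3 -m jog '[[-1,[0,0,0.5],0],[-1,[0,0,1],0],[-1,[0,0,1.5],0],[-1,[0,0,2],0],[-1,[0,0,2],0],[-1,[0,0,2],0]]'
```

```text
t: 25.35
eef_pos: [0.6262, -0.0191, 0.1811]
ee_rot: [-3.142, -0.0, -1.857]
force: [0.2, -0.1, -2.2]
width: 0.0369
gripper_force: 40.0
```

```bash
python3 -m jog '[[-1,[0,0,0.3],0],[-1,[0,0,0.6],0],[-1,[0,0,0.6],0],[-1,[0,0,0.6],0]]'
```

```text
t: 25.85
eef_pos: [0.6262, -0.0191, 0.1811]
ee_rot: [-3.141, 0.0, -1.857]
force: [-4.8, 0.7, 5.6]
width: 0.0369
gripper_force: 40.0
```

```bash
python3 -m jog '[[-0.1,[0,0,0],0],[0,[0,0,0],0],[0.2,[0,0,0],0],[0.5,[0,0,0],0],[0.8,[0,0,0],0],[0.8,[0,0,-5],0],[0.8,[0,0,-20],0],[0.8,[0,0,-50],0],[0.8,[0,0,-100],0],[0.8,[0,0,-130],0],[0.8,[60,0,-130],0],[0.8,[120,0,-130],0],[0.8,[180,0,-130],0],[0.8,[240,0,-130],0],[0.8,[260,0,-130],0],[0.8,[260,0,-130],0],[0.8,[260,0,-130],0]]'
python3 - <<'E'
from h import *
t=optics.grab_frame("top"); f=optics.grab_frame("side"); im=f["color"][:,:,::-1].copy()
cv2.polylines(im,[np.round(circ(f,(.626,-.0193),.114,.151)*8).astype(np.int32).reshape(-1,1,2)],True,(0,0,255),1,cv2.LINE_AA,3)
g=lambda a:cv2.resize(a[110:270,200:360],None,fx=2.4,fy=2.4)
cv2.imwrite("pics/i.png",np.hstack([g(f["color"][:,:,::-1]),g(im)]))
E
```

```text
t: 27.98
eef_pos: [0.5532, -0.2679, 0.311]
ee_rot: [-3.141, 0.0, -1.856]
force: [-0.4, 0.4, -0.3]
width: 0.0788
gripper_force: 0.0
```

View pics/i.png

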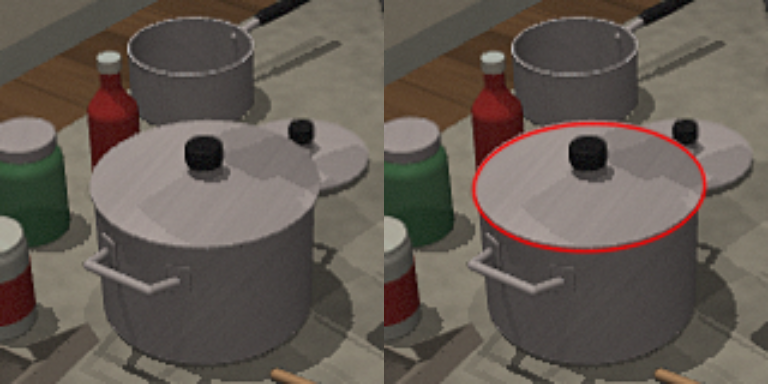

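The lid lies level and centred on the rim, matching the overlay, and the robot is clear.

```bash
python3 -c "
from station import order; print(order.job_done())"
```

```text
the job is handed in; nothing more can be done
None
```

The egg basket stands on the bottom of the stockpot and the larger lid lies level on its rim; the job was handed in at about 28 s with the arm clear, but the judge returned no verdict.

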